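Pack away the strap-punching set-up

ROBOT

A 7-joint arm with a two-finger parallel gripper is mounted at the origin on the work surface. World frame = base frame: x ahead of the robot, y to its left, z up, the work surface at z = 0. Lengths are in m, angles in degrees, forces in N, time in s.
With the tool pointing down it reaches from about 0.35 to 0.775 m from the base axis. Payload 3.1 kg.
Tool frame: the origin (TCP) lies at the very end of the fingers, on their centre line; the grasp point (between the pads) lies 19 mm behind it; z points along the fingers, y is the line along which they close (so a half turn about z gives the same grasp; the last joint's range is limited). The gripper opens to 85 mm and grips with 20 to 120 N. Pads are 22 mm wide; open, the fingers measure 114 mm over their backs; the gripper's body (76 mm by 85 mm) begins 54 mm behind the grasp point. The pads swing forward as they close: fully open they stand 13 mm farther back than shut.
Start: joints at [-74.697, 17.813, 0.802, 86.603, -0.252, 75.585, -1.558], TCP at [0.167, 0.524, 0.231] pointing down, gripper open.
Joint ranges: [-154.91, 154.91], [-16.99, 109.72], [-72.82, 74.43], [7.12, 147.25], [-82.49, 262.49], [11.32, 116.49], [-174.64, 174.64]. Speed limits (degrees/s): [159.86, 159.86, 180, 180, 180, 180, 180].

INTERFACE

Orientations are given as a 3x3 rotation matrix whose columns are the frame's x, y, z axes.
In Python, from station import get_state, capture, get_calibration, arm gives the robot as it stands.
- The arm moves only by the tool step_arm, never from a script. Its argument "plan" is a list of rows, each a list of 4 numbers: the shift along the tool's x, y, z in m, then the turn about the tool's z in degrees. A call has 1 to 8 rows; each row is the pose to reach, as a shift and turn from the pose commanded when the call began, along the tool's axes at that moment; what a row does not reach only later rows make up. A row lasts 1/8 s, in which the tool goes at most 62.5 mm and 10.7 degrees, less where a joint would pass 70% of its speed; a pose out of reach is approached as far as the arm can. A call with a gripper value outside its range is refused whole. "claw" is the closure, from -1 (fully open) to 1 (shut), set as the call begins (left out, the last holds). The fingers move at their own pace and stop on an object; "squeeze" is the grip in N (left out, the last holds). Time passes only in rows, so rows that repeat a pose let the fingers close. It gives the time, the measured TCP pose, the force, the opening and the grip force at its end, in the units of the state.
- get_state(): the state, without advancing time (a new reading comes with each control period).
- capture(name): name is "side" or "top"; returns (picture, depth): 480x640x3 uint8, red, green, blue; 480x640 float32, m along the optical axis (not along the pixel's ray), 0 where there is no reading.
- get_calibration(name): a dict with "intrinsics" (3x3 intrinsics, pixels), "position" and "rotation" of the camera in the world. Camera axes: x right, y down, z forward; pixel columns grow to the right and rows downward; lengths in m; the calibration is good to about 2 mm. A picture is of the moment at which its call begins. get_calibration takes no time and is no camera call.
- arm.close_job(): hands the job in; it is judged then, once.
The state is a dict: "t": time; "q": joint angles; "qd": joint speeds; "joint_efforts": joint torques, N m; "tool_pos": TCP position; "ee_rot": TCP orientation; "ft_force": force on the tool from outside, world axes, zero at the start; "wrist_torque": the same for the moment, N m; "width": finger opening in m; "gripper_force": force on a finger pad.
Only numpy, scipy, OpenCV 4.12 (cv2) and the standard library are available. Lean on these libraries where they do the work, as an engineer would, in place of code of your own. Each camera call takes 0.05 s, during which the arm holds its last target. There are 200 camera calls.

TASK

Pack away the strap-punching set-up: take the stack apart and put the yellow-lidded rivet tin, the white punching pad and the grey stone slab each on the plywood tile that bears its own coloured outline, and slide the red stop along its track out of the open end and stand it on the tile with the red outline. Everything lies or stands the right way up, centred on its outline and, unless round, squared to it. Lower the things gently, do not drop them.

Things in the scene. Friction and masses are not known exactly. Their poses are not given: they have to be found in the camera images.
- tin: round aluminium tin with yellow lid, 46 mm diameter, 30 mm tall, about 70 g; at the start it lies on top of the stack. Origin: centre of its underside, z up.
- pad: white plastic punching pad, block 100 x 52 x 20 mm (x, y, z), about 100 g; middle of the stack, under the tin and crosswise on the slab. Origin: centre of its underside, z up.
- slab: dark grey stone slab, block 130 x 60 x 22 mm (x, y, z), about 450 g; bottom of the stack, lying on the table. Origin: centre of its underside, z up.
- stop: red sliding stop, 110 g, captive in the track at the start. From below: metal foot 32 x 32 mm (x, y), 0 to 6 mm high; neck 12 x 20, 6 to 15; red block 36 x 36, 15 to 43, to grip; black knob 16 mm across, up to 52. Stands on its foot by itself. Origin: centre of the underside of the foot, z up; x lies across the track, y along it at the start.
- track: fixed aluminium T-track, 60 wide (x), 200 long (y), 17 mm high. Channel along y: floor 4 mm above the origin, 36 wide, 9 high, under lips leaving a 16 mm slot; the stop slides in it with 2 mm play each side, 3 mm upward, light friction. Closed at -y by a black block; open at +y: the stop lifts off once its origin is over 116 mm along +y. Origin: centre of underside.
- open_end (a point): point at the middle of the track's open end, at table height, 100 mm from the track's origin along the track's +y; its axes are the track's.
- tile_tin: fixed plywood tile for the tin, 76 x 76 mm (x, y), 4 mm thick, flat on the table, with a yellow disc of 46 mm diameter, thinly rimmed in black, in its middle. Origin: centre of its underside, on the table; top 4 mm above it, z up.
- tile_pad: fixed plywood tile for the white pad, 120 x 72 mm (x, y), 4 mm thick, flat on the table, with a white rectangle of 100 x 52 mm (x, y), thinly rimmed in black, in its middle. Origin: centre of its underside, on the table; top 4 mm above it, z up.
- tile_slab: fixed plywood tile for the slab, 146 x 76 mm (x, y), 4 mm thick, flat on the table, with a dark grey rectangle of 130 x 60 mm (x, y), thinly rimmed in black, in its middle. Origin: centre of its underside, on the table; top 4 mm above it, z up.
- tile_stop: fixed plywood tile for the stop, 70 x 66 mm (x, y), 4 mm thick, flat on the table, with a red square of 36 x 36 mm, thinly rimmed in black, in its middle. Origin: centre of its underside, on the table; top 4 mm above it, z up.
Not all that is in view belongs to the job. Several things look just like the stop: the one meant starts nearest to the robot's base.

How it is judged (in metres and radians):
At the end, for the whole second after the job is handed in: Tin, pad, slab and stop rest still on their own tiles, upright within 0.1 rad, within 10 mm of the tile centre, under 8 mm above the tile underside; pad and slab with x axis within 0.2 rad of the tile x axis, either way round; stop squared to its tile within 0.2 rad, any quarter turn (horizontal distance between tin and tile_tin below 0.01 m and z of tin in the frame of tile_tin below 0.008 m and angle between each of tin, pad, slab, stop's own z axis and vertical below 0.1 rad and linear speed of each of tin, pad, slab, stop below 0.02 m/s and horizontal distance between pad and tile_pad below 0.01 m and z of pad in the frame of tile_pad below 0.008 m and angle between the x axis of pad and the x axis of tile_pad, either way round below 0.2 rad and horizontal distance between slab and tile_slab below 0.01 m and z of slab in the frame of tile_slab below 0.008 m and angle between the x axis of slab and the x axis of tile_slab, either way round below 0.2 rad and horizontal distance between stop and tile_stop below 0.01 m and z of stop in the frame of tile_stop below 0.008 m and (angle between the x axis of stop and the x axis of tile_stop, either way round below 0.2 rad or angle between the x axis of stop and the y axis of tile_stop, either way round below 0.2 rad)); the robot touches nothing.
It fails at once if the tin is dropped or thrown (faster than 0.7 m/s while out of the fingers) (linear speed of tin above 0.7 m/s and contact force between tin and the fingers below 0.1 N).
It fails at once if the pad is dropped or thrown (faster than 0.7 m/s while out of the fingers) (linear speed of pad above 0.7 m/s and contact force between pad and the fingers below 0.1 N).
It fails at once if the slab is dropped or thrown (faster than 0.7 m/s while out of the fingers) (linear speed of slab above 0.7 m/s and contact force between slab and the fingers below 0.1 N).
It fails at once if the stop is dropped or thrown (faster than 0.7 m/s while out of the fingers) (linear speed of stop above 0.7 m/s and contact force between stop and the fingers below 0.1 N).
It also fails if it takes over 106 s, if anything falls off the work surface, if the arm or the gripper's body presses on something with over 40 N, if the wrist force passes 120 N, or if a joint passes its speed limit or range.

## Working session

There is one attempt and no reset: what is moved stays moved. The work goes in short steps, Python scripts to look and compute and a tool call to move; the robot and the scene stay as the last step left them, time stands still between calls to the robot, and variables do not carry over. Pictures are saved under pics/ and viewed, at most 14 in all, crops included, and the job is handed in when it is done.

Besides the shell and the picture viewer there is one more tool, called after "Call:" as a command line: name --pt "numbers of a row" for each row, then --argument value for the rest. step_arm: Moves the arm, as the interface text tells. Its arguments: {"type":"object","properties":{"plan":{"type":"array"},"claw":{"type":"number"},"squeeze":{"type":"number"}},"required":["plan"]}

```bash
mkdir -p pics; ls; cat > h.py <<'E'
import numpy as np, cv2
from station import get_state, capture, get_calibration, arm
def save(n,im): cv2.imwrite('pics/'+n+'.png', im[:,:,::-1])
def grab(name):
    im,d=capture(name); np.savez('/tmp/'+name,im=im,d=d); return im,d
def load(name):
    z=np.load('/tmp/'+name+'.npz'); return z['im'],z['d']
def cal(name):
    c=get_calibration(name); return np.array(c['intrinsics']),np.array(c['position']),np.array(c['rotation'])
def ray(name,u,v,z):  # intersect pixel ray with plane height z
    K,p,R=cal(name); r=R@np.linalg.solve(K,[u,v,1]); return p+r*(z-p[2])/r[2]
def cloud(name,d):
    K,p,R=cal(name); v,u=np.mgrid[:d.shape[0],:d.shape[1]]
    P=np.stack([u,v,np.ones_like(u)],-1)@np.linalg.inv(K).T*d[...,None]
    return P@R.T+p
def crop(im,x0,y0,x1,y1,s): return cv2.resize(im[y0:y1,x0:x1],None,fx=s,fy=s,interpolation=cv2.INTER_CUBIC)
E
python3 - <<'E'
from h import *
for n in('top','side'):
    im,d=grab(n); save(n+'0',im); K,p,R=cal(n); print(n,K.round(1).tolist(),p.round(3),R.round(3).tolist())
s=get_state(); print(s['t'],s['tool_pos'],np.round(s['ee_rot'],3).tolist(),s['width'])
E
```

```text
pics
top [[587.1, 0.0, 322.9], [0.0, 587.1, 242.4], [0.0, 0.0, 1.0]] [ 0.47  -0.05   1.142] [[-0.002, -0.994, 0.111], [-1.0, 0.003, 0.001], [-0.002, -0.111, -0.994]]
side [[504.8, 0.0, 315.3], [0.0, 504.8, 232.9], [0.0, 0.0, 1.0]] [0.354 0.631 0.783] [[-0.941, -0.238, 0.241], [-0.339, 0.675, -0.655], [-0.007, -0.698, -0.716]]
0.1 [0.16692376 0.52339181 0.23031731] [[-0.953, 0.304, -0.001], [0.304, 0.953, -0.002], [-0.0, -0.002, -1.0]] 0.0854829391994758
```

View pics/top0.png

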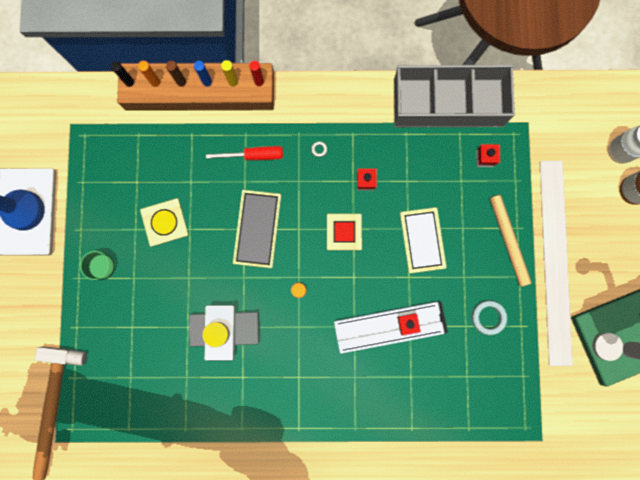

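View pics/side0.png

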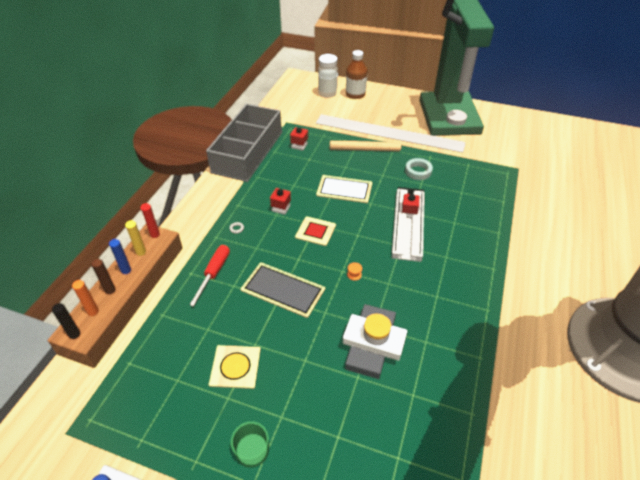

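The top view shows the stack at (222,332) and the track from (337,337), open at the left, to (443,312), where the black block is. Three things look like the stop: (409,324) in the track, and (367,178) and (489,154) loose. The one at (409,324) fits: it is nearest the base (lowest in the picture) and captive in the track. Next I'll take an enlarged crop and measure.

```bash
cat > m.py <<'E'
from h import *
def rect(name,mask,box,z):
    x0,y0,x1,y1=box; m=np.zeros_like(mask,np.uint8); m[y0:y1,x0:x1]=mask[y0:y1,x0:x1]
    cs=cv2.findContours(m,cv2.RETR_EXTERNAL,cv2.CHAIN_APPROX_NONE)[0]; c=max(cs,key=cv2.contourArea)[:,0]
    P=np.array([ray(name,u,v,z)[:2] for u,v in c])*1000
    r=cv2.minAreaRect(P.astype(np.float32)); 
    return np.round(r[0],1),np.round(r[1],1),round(r[2],1)
def masks(im):
    h=cv2.cvtColor(im,cv2.COLOR_RGB2HSV); H,S,V=h[...,0].astype(int),h[...,1].astype(int),h[...,2].astype(int)
    return dict(yel=(H>20)&(H<33)&(S>190)&(V>140), red=((H<6)|(H>174))&(S>150)&(V>90), white=(S<40)&(V>170), grey=(S<60)&(V>60)&(V<150), ply=(H>12)&(H<35)&(S>40)&(S<150)&(V>150), notgreen=~((H>60)&(H<95)&(S>90)))
E
python3 - <<'E'
from m import *
im,d=load('top'); M=masks(im); C=cloud('top',d)
def r(n,k,b,z): print(n,*rect('top',M[k],b,z))
r('tin','yel',(190,310,245,355),.072)
r('pad','white',(195,295,245,370),.042)
r('slab','grey',(180,300,270,355),.022)
r('stack','notgreen',(180,300,203,355),.022); r('stackR','notgreen',(236,300,270,355),.022)
r('stop','red',(390,305,430,345),.047)
r('track','notgreen',(325,295,450,360),.017)
r('ttin','notgreen',(130,190,195,255),.004);r('ttin disc','yel',(130,190,195,255),.004)
r('tslab','notgreen',(228,185,285,272),.004);r('tslab in','grey',(228,185,285,272),.004)
r('tstop','notgreen',(320,208,367,255),.004);r('tstop in','red',(320,208,367,255),.004)
r('tpad','notgreen',(395,200,450,278),.004);r('tpad in','white',(395,200,450,278),.004)
for u,v in((215,334),(219,312),(197,330),(248,328),(409,324),(360,330),(150,222),(164,222),(300,250)): print(u,v,C[v,u].round(4))
save('c1',np.vstack([crop(im,175,290,285,370,5)[:,:550],crop(im,325,290,435,360,5)[:,:550]])[:600] if 0 else crop(im,325,290,455,360,6))
save('c2',crop(im,180,295,270,370,6))
E
```

```text
tin [424.1 145.9] [43.4 39.2] 89.9
pad [425.7 144.9] [52.8 97.7] 89.3
slab [431.3  98. ] [91.7 48.5] 2.0
stack [429.6 194. ] [60.1 28.4] 1.2
stackR [433.1  94.9] [60.3 41.7] 0.6
stop [ 440.4 -207. ] [33.7 34.1] 10.3
track [ 435.  -178.8] [ 63.7 214.7] 10.5
ttin [638.6 262.9] [79.3 80. ] 16.8
ttin disc [638.9 263.7] [45.3 45.3] 45.9
tslab [625.  74.] [ 93.4 149.4] 83.5
tslab in [625.5  80.6] [ 65.4 134.9] 83.7
tstop [618.8 -89.4] [68.6 72.9] 89.8
tstop in [618.7 -90.3] [35.2 37.5] 89.7
tpad [ 602.3 -243.5] [123.6  75.8] 7.4
tpad in [ 602.2 -243.8] [100.7  53.2] 7.5
215 334 [0.4238 0.1468 0.0675]
219 312 [0.4632 0.1448 0.0418]
197 330 [0.4295 0.1889 0.0236]
248 328 [0.433  0.0928 0.023 ]
409 324 [ 0.4406 -0.2066  0.0551]
360 330 [ 0.4281 -0.1195  0.0066]
150 222 [0.6379 0.2886 0.0077]
164 222 [0.6383 0.2622 0.0044]
300 250 [ 0.5826 -0.0042  0.0029]
```

View pics/c1.png

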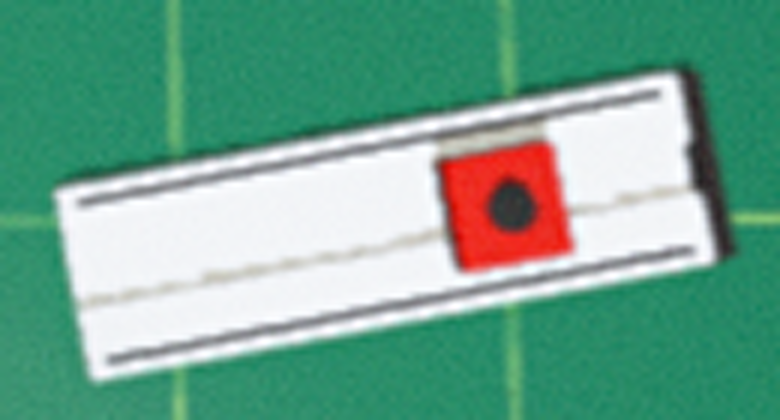

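View pics/c2.png

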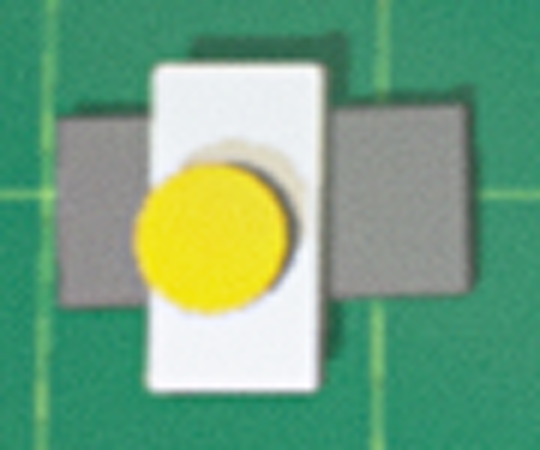

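The enlarged crop shows the red stop standing in the track's slot at crop (505,205). The black end block is on the right, so the open end is on the left, and this is the stop meant. The second crop shows the tin sitting off-centre on the pad, with the slab crosswise below. All sizes fit those given to within 5 mm. I'll start with the tin, moving above it with the tool squared to the world axes.

Call:
step_arm --pt "-0.36 -0.2815 0.1 -17.7" --pt "-0.36 -0.2815 0.1 -17.7" --pt "-0.36 -0.2815 0.1 -17.7" --pt "-0.36 -0.2815 0.1 -17.7" --pt "-0.36 -0.2815 0.1 -17.7" --pt "-0.36 -0.2815 0.1 -17.7" --pt "-0.36 -0.2815 0.1 -17.7" --pt "-0.36 -0.2815 0.1 -17.7" --claw -1 --squeeze 30

```text
t: 1.1
tool_pos: [0.4255, 0.1423, 0.1305]
ee_rot: [[-1.0, 0.005, -0.001], [0.005, 1.0, -0.002], [0.001, -0.002, -1.0]]
ft_force: [0.0, 0.4, -0.4]
width: 0.0853
gripper_force: 0.0
```

Call:
step_arm --pt "0 0 0.02 0" --pt "0 0 0.045 0" --pt "0 0 0.07 0" --pt "0 0 0.08 0" --pt "0 0 0.084 0" --pt "0 0 0.084 0"

```text
t: 1.85
tool_pos: [0.425, 0.1466, 0.0477]
ee_rot: [[-1.0, -0.0, 0.001], [-0.0, 1.0, 0.0], [-0.001, 0.0, -1.0]]
ft_force: [-0.0, 0.1, 0.6]
width: 0.0854
gripper_force: 0.0
```

Call:
step_arm --pt "0 0 0 0" --pt "0 0 0 0" --pt "0 0 0 0" --pt "0 0 0 0" --pt "0 0 0 0" --pt "0 0 0 0" --claw 1

```text
t: 2.6
tool_pos: [0.4251, 0.1468, 0.048]
ee_rot: [[-1.0, -0.0, 0.001], [-0.0, 1.0, 0.001], [-0.001, 0.001, -1.0]]
ft_force: [-0.5, 0.9, 6.0]
width: 0.0444
gripper_force: 30.2
```

Call:
step_arm --pt "0 0 -0.01 0" --pt "0 0 -0.03 0" --pt "0 0 -0.06 0" --pt "0 0 -0.08 0" --pt "0 0 -0.08 0"

```text
t: 3.22
tool_pos: [0.4259, 0.1469, 0.1289]
ee_rot: [[-1.0, -0.0, 0.004], [-0.0, 1.0, 0.002], [-0.004, 0.002, -1.0]]
ft_force: [-0.2, -0.5, -1.5]
width: 0.0451
gripper_force: 30.8
```

Call:
step_arm --pt "-0.03 0.017 0 0" --pt "-0.08 0.044 0 0" --pt "-0.135 0.073 0 0" --pt "-0.185 0.1 0 0" --pt "-0.214 0.1164 0 0" --pt "-0.214 0.1164 0.03 0" --pt "-0.214 0.1164 0.07 0" --pt "-0.214 0.1164 0.09 0"

```text
t: 4.22
tool_pos: [0.6357, 0.2618, 0.0326]
ee_rot: [[-1.0, 0.0, -0.007], [0.0, 1.0, -0.003], [0.007, -0.003, -1.0]]
ft_force: [0.1, -0.2, 0.3]
width: 0.0445
gripper_force: 30.8
```

Call:
step_arm --pt "0 0 0 0" --pt "0 0 0 0"

```text
t: 4.47
tool_pos: [0.6397, 0.2632, 0.0388]
ee_rot: [[-1.0, -0.0, 0.003], [-0.0, 1.0, 0.001], [-0.003, 0.001, -1.0]]
ft_force: [0.0, 0.2, -0.7]
width: 0.0447
gripper_force: 30.8
```

```bash
python3 - <<'E'
from m import *
im,d=grab('side'); K,p,R=cal('side')
save('s1',crop(im,150,260,350,410,4))
E
```

```text
(no output)
```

View pics/s1.png

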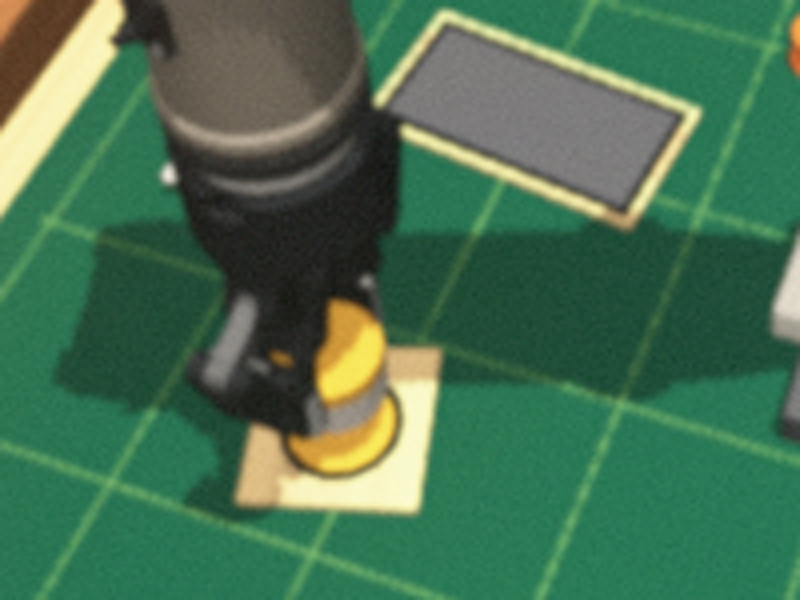

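The tin hangs upright between the fingers at crop (345,385), right above its disc. Lowering it.

Call:
step_arm --pt "0 0 0.01 0" --pt "0 0 0.018 0" --pt "0 0 0.024 0" --pt "0 0 0.027 0" --pt "0 0 0.028 0" --pt "0 0 0.0285 0" --pt "0 0 0.0285 0"

```text
t: 5.4
tool_pos: [0.638, 0.2627, 0.0102]
ee_rot: [[-1.0, -0.0, -0.001], [-0.0, 1.0, -0.0], [0.001, -0.0, -1.0]]
ft_force: [-3.3, -0.4, 7.0]
width: 0.045
gripper_force: 31.3
```

Call:
step_arm --pt "0 0 0 0" --pt "0 0 0 0" --pt "0 0 0 0" --pt "0 0 0 0" --pt "0 0 -0.015 0" --pt "0 0 -0.05 0" --pt "0 0 -0.09 0" --pt "0 0 -0.11 0" --claw -1

```text
t: 6.4
tool_pos: [0.6405, 0.2634, 0.1234]
ee_rot: [[-1.0, -0.0, 0.006], [-0.0, 1.0, 0.002], [-0.006, 0.002, -1.0]]
ft_force: [1.2, -0.6, -0.4]
width: 0.0853
gripper_force: 0.0
```

```bash
python3 - <<'E'
from m import *
im,d=grab('top'); M=masks(im)
print('pad',*rect('top',M['white'],(195,295,245,370),.042))
for b in ((180,300,203,355),(236,300,270,355)): print(*rect('top',M['notgreen'],b,.022))
save('t1',crop(im,130,190,290,370,3))
E
```

```text
pad [425.7 145.9] [98.  51.8] 0.8
[429.6 194. ] [60.1 28.4] 1.2
[433.1  94.9] [60.2 41.7] 0.6
```

View pics/t1.png

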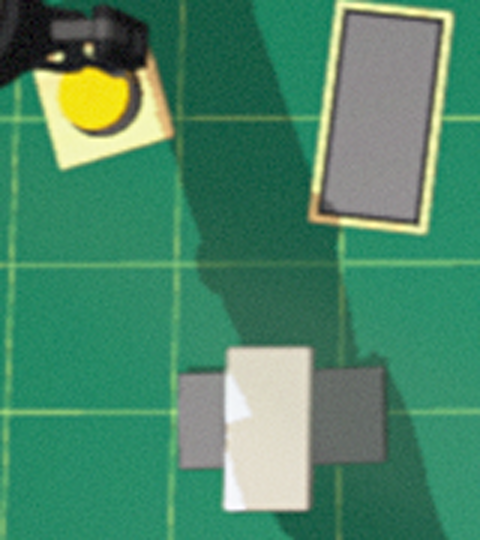

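The tin stands at crop (93,98) on its disc, and the pad lies unmoved at crop (268,430). Moving to the pad.

Call:
step_arm --pt "0.04 -0.022 0 0.9" --pt "0.09 -0.05 0 0.9" --pt "0.14 -0.077 0 0.9" --pt "0.19 -0.105 0 0.9" --pt "0.2135 -0.118 0 0.9" --pt "0.2135 -0.118 0.03 0.9" --pt "0.2135 -0.118 0.05 0.9" --pt "0.2135 -0.118 0.05 0.9"

```text
t: 7.45
tool_pos: [0.4237, 0.1443, 0.068]
ee_rot: [[-1.0, 0.016, -0.003], [0.016, 1.0, -0.001], [0.003, -0.001, -1.0]]
ft_force: [0.5, 0.3, 0.3]
width: 0.0856
gripper_force: 0.0
```

Call:
step_arm --pt "0 0 0 0" --pt "0 0 0 0"

```text
t: 7.7
tool_pos: [0.4261, 0.1452, 0.0698]
ee_rot: [[-1.0, 0.015, 0.002], [0.015, 1.0, 0.001], [-0.002, 0.001, -1.0]]
ft_force: [0.2, -0.3, 0.3]
width: 0.0854
gripper_force: 0.0
```

Call:
step_arm --pt "0 0 0.015 0" --pt "0 0 0.03 0" --pt "0 0 0.04 0" --pt "0 0 0.044 0" --pt "0 0 0.044 0" --pt "0 0 0.044 0"

```text
t: 8.45
tool_pos: [0.4255, 0.1449, 0.0251]
ee_rot: [[-1.0, 0.016, 0.001], [0.016, 1.0, 0.0], [-0.001, 0.0, -1.0]]
ft_force: [0.1, -0.7, -0.3]
width: 0.0854
gripper_force: 0.0
```

Call:
step_arm --pt "0 0 0 0" --pt "0 0 0 0" --pt "0 0 0 0" --pt "0 0 0 0" --pt "0 0 0 0" --pt "0 0 0 0" --claw 1 --squeeze 40

```text
t: 9.2
tool_pos: [0.4256, 0.1451, 0.0253]
ee_rot: [[-1.0, 0.015, 0.001], [0.015, 1.0, 0.001], [-0.001, 0.001, -1.0]]
ft_force: [-1.5, 0.7, 6.6]
width: 0.0513
gripper_force: 42.9
```

Call:
step_arm --pt "0 0 -0.01 0" --pt "0 0 -0.035 0" --pt "0 0 -0.07 0" --pt "0 0 -0.1 0" --pt "-0.01 -0.025 -0.1 0" --pt "-0.03 -0.065 -0.1 -2" --pt "-0.05 -0.11 -0.1 -4" --pt "-0.073 -0.155 -0.1 -6"

```text
t: 10.2
tool_pos: [0.4954, -0.0124, 0.1248]
ee_rot: [[-0.996, -0.091, -0.001], [-0.091, 0.996, 0.0], [0.001, 0.0, -1.0]]
ft_force: [1.0, 1.6, -0.8]
width: 0.0512
gripper_force: 42.2
```

Call:
step_arm --pt "-0.0217 -0.046 0 -2.4" --pt "-0.044 -0.092 0 -2.4" --pt "-0.065 -0.138 0 -2.4" --pt "-0.087 -0.184 0 -2.4" --pt "-0.104 -0.22 0 -2.4" --pt "-0.1097 -0.231 0.02 -2.4" --pt "-0.1097 -0.231 0.05 -2.4" --pt "-0.1097 -0.231 0.07 -2.4"

```text
t: 11.2
tool_pos: [0.6236, -0.2292, 0.0516]
ee_rot: [[-0.991, -0.132, -0.005], [-0.132, 0.991, 0.003], [0.004, 0.004, -1.0]]
ft_force: [0.3, -0.3, -1.5]
width: 0.0508
gripper_force: 42.2
```

Call:
step_arm --pt "0 0 0 0" --pt "0 0 0 0" --pt "0 0 0 0"

```text
t: 11.58
tool_pos: [0.6266, -0.2318, 0.0565]
ee_rot: [[-0.991, -0.131, 0.003], [-0.131, 0.991, -0.001], [-0.003, -0.001, -1.0]]
ft_force: [0.6, -0.1, -0.8]
width: 0.0506
gripper_force: 42.2
```

Call:
step_arm --pt "0.013 -0.0043 0 0" --pt "0.0258 -0.0086 0 0" --pt "0.0258 -0.0086 0.01 0" --pt "0.0258 -0.0086 0.02 0" --pt "0.0258 -0.0086 0.03 0" --pt "0.0258 -0.0086 0.03 0" --pt "0.0258 -0.0086 0.03 0"

```text
t: 12.45
tool_pos: [0.6014, -0.2434, 0.0247]
ee_rot: [[-0.991, -0.131, 0.0], [-0.131, 0.991, -0.0], [-0.0, -0.0, -1.0]]
ft_force: [0.7, -0.5, -1.2]
width: 0.0508
gripper_force: 42.3
```

```bash
python3 - <<'E'
from m import *
im,d=grab('side')
save('s2',crop(im,270,140,430,260,5))
E
```

```text
(no output)
```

View pics/s2.png

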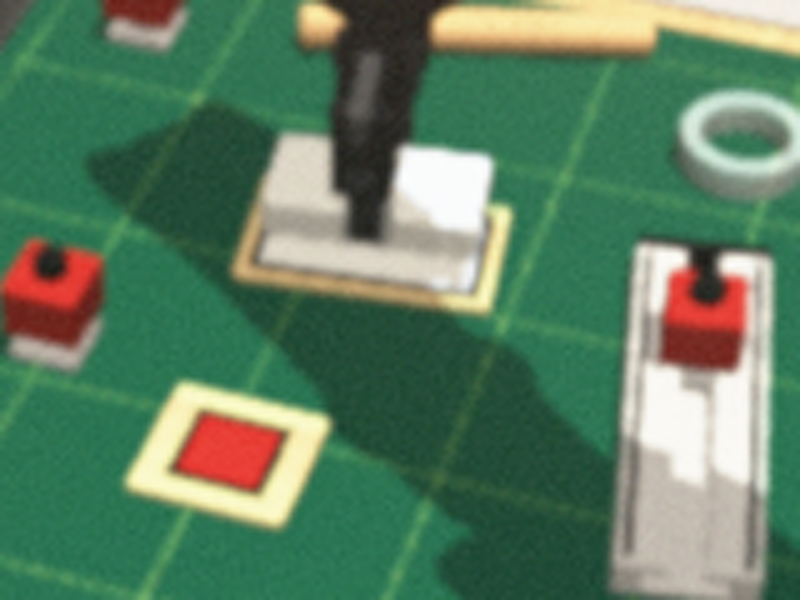

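The pad hangs level over its white rectangle at crop (375,200), aligned with the tile. Lowering it, releasing and rising.

Call:
step_arm --pt "0 0 0.006 0" --pt "0 0 0.011 0" --pt "0 0 0.014 0" --pt "0 0 0.016 0" --pt "0 0 0.017 0" --pt "0 0 0.0175 0" --pt "0 0 0.0175 0"

```text
t: 13.38
tool_pos: [0.6012, -0.2436, 0.0075]
ee_rot: [[-0.991, -0.131, 0.0], [-0.131, 0.991, -0.0], [-0.0, -0.0, -1.0]]
ft_force: [-0.9, -0.7, 0.0]
width: 0.0509
gripper_force: 42.3
```

Call:
step_arm --pt "0 0 0 0" --pt "0 0 0 0" --pt "0 0 0 0" --pt "0 0 0 0" --pt "0 0 -0.015 0" --pt "0 0 -0.05 0" --pt "0 0 -0.09 0" --pt "0 0 -0.11 0" --claw -1

```text
t: 14.38
tool_pos: [0.6026, -0.2446, 0.1216]
ee_rot: [[-0.991, -0.131, 0.005], [-0.131, 0.991, -0.002], [-0.005, -0.003, -1.0]]
ft_force: [-0.5, 0.9, -0.3]
width: 0.0853
gripper_force: 0.0
```

```bash
python3 - <<'E'
from m import *
im,d=grab('top'); M=masks(im); C=cloud('top',d)
r=lambda n,k,b,z: print(n,*rect('top',M[k],b,z))
r('slab','notgreen',(180,295,275,360),.022)
r('slabgrey','grey',(180,295,275,360),.022)
r('tslab in','grey',(228,185,285,272),.004)
r('tstop in','red',(320,208,367,255),.004)
r('tin','yel',(130,190,195,255),.034)
r('stop','red',(390,305,430,345),.047)
print([C[328,u].round(4).tolist() for u in(200,220,250)])
a,b=ray('top',334.2,321.7,.017),ray('top',340.8,353.3,.017); print('open end',a.round(4),b.round(4),((a+b)/2).round(4))
E
```

```text
slab [431.8 140.8] [ 61.  134.7] 1.9
slabgrey [431.8 139.2] [ 59.7 130.7] 1.8
tslab in [625.6  80.7] [ 65.2 134.5] 83.7
tstop in [619.7 -90.3] [35.2 35.6] 89.7
tin [635.8 259.8] [42.6 42. ] 1.5Traceback (most recent call last):
  File "<stdin>", line 9, in <module>
  File "<stdin>", line 3, in <lambda>
  File "m.py", line 4, in rect
    cs=cv2.findContours(m,cv2.RETR_EXTERNAL,cv2.CHAIN_APPROX_NONE)[0]; c=max(cs,key=cv2.contourArea)[:,0]
                                                                         ~~~^^^^^^^^^^^^^^^^^^^^^^^^
ValueError: max() iterable argument is empty
```

Call:
step_arm --pt "0.01 0.034 0 8" --pt "0.0245 0.083 0 18" --pt "0.039 0.133 0 28" --pt "0.054 0.183 0 38" --pt "0.069 0.233 0 48" --pt "0.083 0.283 0 58" --pt "0.098 0.333 0 68" --pt "0.11 0.373 0 78"

```text
t: 15.42
tool_pos: [0.4432, 0.1121, 0.1176]
ee_rot: [[-0.337, 0.941, 0.0], [0.941, 0.337, 0.001], [0.001, 0.001, -1.0]]
ft_force: [0.6, 0.6, -0.5]
width: 0.0853
gripper_force: 0.0
```

Call:
step_arm --pt "0 0 0 9" --pt "0 0 0 17.6" --pt "0 0 0 17.6" --pt "0 0 0 17.6"

```text
t: 15.92
tool_pos: [0.4442, 0.11, 0.1174]
ee_rot: [[-0.044, 0.999, 0.0], [0.999, 0.044, 0.0], [0.0, 0.0, -1.0]]
ft_force: [0.7, 0.5, 0.5]
width: 0.0852
gripper_force: 0.0
```

```bash
cat >> h.py <<'E'
def to(x,y,z,psi):
    s=get_state(); p=np.array(s['tool_pos']); R=np.array(s['ee_rot']); h=np.degrees(np.arctan2(R[1,1],R[0,1]))
    print('psi',h.round(1),'pos',p.round(4),'shift',(R.T@(np.array([x,y,z])-p)).round(4),'turn',round((h-psi+90)%180-90,1),'q7',np.round(s['q'][6],0))
E
python3 -c "
from h import *
to(.4318,.1398,.07,1.9)"
```

```text
psi 2.5 pos [0.4442 0.11   0.1174] shift [ 0.0303 -0.0111  0.0474] turn 0.6 q7 -0.0
```

Call:
step_arm --pt "0.015 -0.0055 0 0.6" --pt "0.0303 -0.0111 0.02 0.6" --pt "0.0303 -0.0111 0.05 0.6" --pt "0.0303 -0.0111 0.08 0.6" --pt "0.0303 -0.0111 0.1 0.6" --pt "0.0303 -0.0111 0.108 0.6" --pt "0.0303 -0.0111 0.1095 0.6" --pt "0.0303 -0.0111 0.1095 0.6"

```text
t: 16.92
tool_pos: [0.4326, 0.1401, 0.0085]
ee_rot: [[-0.031, 1.0, 0.001], [1.0, 0.031, 0.001], [0.001, 0.001, -1.0]]
ft_force: [-0.3, -0.2, 0.6]
width: 0.0856
gripper_force: 0.0
```

Call:
step_arm --pt "0 0 0 0" --pt "0 0 0 0" --pt "0 0 0 0" --pt "0 0 0 0" --pt "0 0 0 0" --pt "0 0 0 0" --claw 1 --squeeze 80

```text
t: 17.68
tool_pos: [0.4324, 0.1403, 0.0091]
ee_rot: [[-0.031, 1.0, 0.001], [1.0, 0.031, 0.001], [0.001, 0.001, -1.0]]
ft_force: [-1.1, 0.5, 7.8]
width: 0.0576
gripper_force: 84.6
```

Call:
step_arm --pt "0 0 -0.005 0" --pt "0 0 -0.02 0" --pt "0 0 -0.04 0" --pt "0 0 -0.06 0" --pt "0 0 -0.07 0" --pt "0 0 -0.07 0"

```text
t: 18.42
tool_pos: [0.4322, 0.1402, 0.0785]
ee_rot: [[-0.032, 1.0, 0.001], [1.0, 0.032, 0.001], [0.001, 0.001, -1.0]]
ft_force: [0.1, -0.3, -4.3]
width: 0.0572
gripper_force: 86.9
```

```bash
python3 -c "
from h import *
to(.6255,.0806,.076,83.7)"
```

```text
psi 1.8 pos [0.4322 0.1402 0.0785] shift [-0.0657  0.1913  0.0027] turn -81.9 q7 -3.0
```

Call:
step_arm --pt "-0.003 0.008 0 -5" --pt "-0.01 0.03 0 -14" --pt "-0.018 0.054 0 -23" --pt "-0.027 0.08 0 -32" --pt "-0.036 0.105 0 -41" --pt "-0.045 0.13 0 -50" --pt "-0.054 0.156 0 -59" --pt "-0.062 0.18 0 -68"

```text
t: 19.42
tool_pos: [0.6133, 0.0831, 0.0759]
ee_rot: [[-0.94, 0.341, -0.003], [0.341, 0.94, -0.001], [0.003, -0.002, -1.0]]
ft_force: [0.0, 0.6, -3.8]
width: 0.0574
gripper_force: 86.8
```

Call:
step_arm --pt "0 0 0 -7" --pt "0 0 0 -12" --pt "0 0 0 -13.9" --pt "0 0 0 -13.9" --pt "0 0 0 -13.9"

```text
t: 20.05
tool_pos: [0.6134, 0.0836, 0.0775]
ee_rot: [[-0.994, 0.11, -0.001], [0.11, 0.994, -0.0], [0.001, -0.0, -1.0]]
ft_force: [0.6, -0.0, -4.0]
width: 0.0574
gripper_force: 86.8
```

```bash
python3 -c "
from h import *
to(.6255,.0806,.03,83.7)"
```

```text
psi 83.7 pos [0.6134 0.0836 0.0775] shift [-0.0124 -0.0017  0.0475] turn -0.0 q7 84.0
```

Call:
step_arm --pt "-0.0062 -0.0008 0 0" --pt "-0.0124 -0.0017 0.01 0" --pt "-0.0124 -0.0017 0.025 0" --pt "-0.0124 -0.0017 0.038 0" --pt "-0.0124 -0.0017 0.045 0" --pt "-0.0124 -0.0017 0.0475 0" --pt "-0.0124 -0.0017 0.0475 0"

```text
t: 20.92
tool_pos: [0.6259, 0.0806, 0.0304]
ee_rot: [[-0.994, 0.11, 0.0], [0.11, 0.994, 0.0], [-0.0, 0.0, -1.0]]
ft_force: [-0.6, 0.3, -3.8]
width: 0.0572
gripper_force: 86.8
```

```bash
python3 - <<'E'
from m import *
to(.6255,.0806,.0128,83.7)
im,d=grab('side')
save('s3',crop(im,190,220,350,340,5))
E
```

```text
psi 83.7 pos [0.6259 0.0806 0.0304] shift [ 0.0004 -0.      0.0176] turn -0.0 q7 86.0
```

View pics/s3.png

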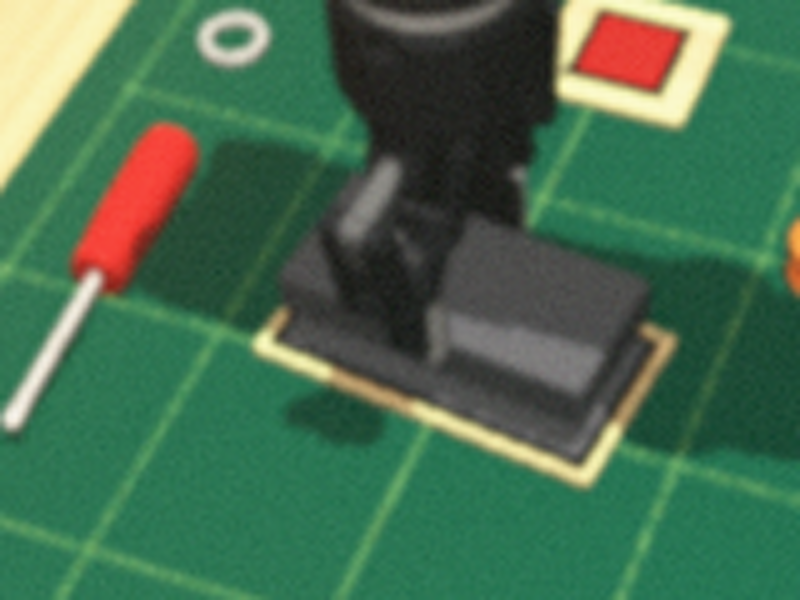

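The slab hangs level over its outline at crop (465,310), squared to it. Lowering it and releasing.

Call:
step_arm --pt "0 0 0.006 0" --pt "0 0 0.011 0" --pt "0 0 0.014 0" --pt "0 0 0.016 0" --pt "0 0 0.0175 0" --pt "0 0 0.018 0" --pt "0 0 0.018 0"

```text
t: 21.85
tool_pos: [0.6257, 0.0805, 0.0132]
ee_rot: [[-0.994, 0.11, -0.0], [0.11, 0.994, 0.0], [0.0, 0.0, -1.0]]
ft_force: [-3.9, -0.8, 3.6]
width: 0.0575
gripper_force: 87.6
```

Call:
step_arm --pt "0 0 0 0" --pt "0 0 0 0" --pt "0 0 0 0" --pt "0 0 0 0" --pt "0 0 -0.015 0" --pt "0 0 -0.05 0" --pt "0 0 -0.09 0" --pt "0 0 -0.11 0" --claw -1

```text
t: 22.85
tool_pos: [0.6277, 0.0805, 0.1265]
ee_rot: [[-0.994, 0.11, 0.006], [0.11, 0.994, 0.001], [-0.006, 0.001, -1.0]]
ft_force: [-0.1, -1.0, -0.0]
width: 0.0854
gripper_force: 0.0
```

```bash
python3 - <<'E'
from m import *
im,d=grab('top'); M=masks(im)
r=lambda n,k,b,z: print(n,*rect('top',M[k],b,z))
r('stop','red',(390,305,430,345),.047)
r('track','notgreen',(325,295,450,360),.017)
r('pad','white',(395,200,450,278),.024)
r('padtile','notgreen',(395,200,450,278),.004)
a,b=ray('top',334.2,321.7,.017),ray('top',340.8,353.3,.017); print('open end',a.round(4),b.round(4),((a+b)/2).round(4))
a,b=ray('top',325+685/6,290+68/6,.017),ray('top',325+718/6,290+262/6,.017); print('closed end',a.round(4),b.round(4),((a+b)/2).round(4))
to(.4404,-.207,.13,100.4)
E
```

```text
stop [ 440.4 -207. ] [33.7 34.2] 10.5
track [ 434.9 -178.9] [ 63.7 214.6] 10.5
pad [ 601.  -242.7] [99.4 57.3] 8.0
padtile [ 598.  -239.3] [ 97.4 137.4] 89.9
open end [ 0.4442 -0.07    0.017 ] [ 0.385  -0.0822  0.017 ] [ 0.4146 -0.0761  0.017 ]
closed end [ 0.4822 -0.2703  0.017 ] [ 0.4212 -0.2793  0.017 ] [ 0.4517 -0.2748  0.017 ]
psi 83.7 pos [0.6291 0.0806 0.1288] shift [ 0.1559 -0.3066 -0.0035] turn -16.7 q7 84.0
```

Call:
step_arm --pt "0.02 -0.04 0 -2" --pt "0.045 -0.088 0 -5" --pt "0.07 -0.138 0 -8" --pt "0.095 -0.187 0 -11" --pt "0.12 -0.236 0 -14" --pt "0.143 -0.281 0 -16.8" --pt "0.156 -0.3066 0 -16.8" --pt "0.156 -0.3066 0 -16.8" --claw -0.4 --squeeze 40

```text
t: 23.9
tool_pos: [0.4354, -0.2098, 0.1228]
ee_rot: [[-0.984, -0.176, 0.0], [-0.176, 0.984, -0.001], [-0.0, -0.001, -1.0]]
ft_force: [0.7, 0.7, -0.0]
width: 0.0598
gripper_force: 0.0
```

Call:
step_arm --pt "0 0 0.01 0" --pt "0 0 0.03 0" --pt "0 0 0.04 0" --pt "0 0 0.04 0"

```text
t: 24.4
tool_pos: [0.4368, -0.2056, 0.0812]
ee_rot: [[-0.983, -0.184, -0.002], [-0.184, 0.983, 0.001], [0.002, 0.001, -1.0]]
ft_force: [-0.1, -0.4, -0.0]
width: 0.0597
gripper_force: 0.0
```

```bash
python3 -c "
from h import *
to(.440,-.207,.022,100.5)"
```

```text
psi 100.6 pos [ 0.4368 -0.2056  0.0812] shift [-0.003  -0.002   0.0592] turn 0.1 q7 133.0
```

Call:
step_arm --pt "-0.003 -0.002 0.01 0" --pt "-0.003 -0.002 0.025 0" --pt "-0.003 -0.002 0.04 0" --pt "-0.003 -0.002 0.052 0" --pt "-0.003 -0.002 0.057 0" --pt "-0.003 -0.002 0.058 0" --pt "-0.003 -0.002 0.058 0"

```text
t: 25.28
tool_pos: [0.4407, -0.2087, 0.0246]
ee_rot: [[-0.983, -0.182, 0.001], [-0.182, 0.983, -0.0], [-0.001, -0.0, -1.0]]
ft_force: [0.1, 0.4, 0.9]
width: 0.0599
gripper_force: 0.0
```

Call:
step_arm --pt "0 0 0 0" --pt "0 0 0 0" --pt "0 0 0 0" --pt "0 0 0 0" --pt "0 0 0 0" --claw 1

```text
t: 25.9
tool_pos: [0.441, -0.2087, 0.0249]
ee_rot: [[-0.983, -0.182, 0.001], [-0.182, 0.983, -0.0], [-0.001, -0.001, -1.0]]
ft_force: [-0.2, 0.6, 6.3]
width: 0.0353
gripper_force: 41.4
```

Call:
step_arm --pt "0 0 -0.001 0" --pt "0 0.008 -0.001 0" --pt "0 0.02 -0.001 0" --pt "0 0.032 -0.001 0" --pt "0 0.044 -0.001 0" --pt "0 0.056 -0.001 0" --pt "0 0.068 -0.001 0" --pt "0 0.08 -0.001 0"

```text
t: 26.9
tool_pos: [0.4257, -0.129, 0.0254]
ee_rot: [[-0.983, -0.182, 0.0], [-0.182, 0.983, 0.0], [-0.0, -0.0, -1.0]]
ft_force: [-0.3, -0.8, -0.5]
width: 0.0354
gripper_force: 40.8
```

Call:
step_arm --pt "0 0.01 0 0" --pt "0 0.023 0 0" --pt "0 0.036 0 0" --pt "0 0.049 0 0" --pt "0 0.062 0 0" --pt "0 0.075 0 0" --pt "0 0.088 0 0" --pt "0 0.095 0 0"

```text
t: 27.9
tool_pos: [0.4083, -0.0353, 0.0253]
ee_rot: [[-0.983, -0.183, -0.0], [-0.183, 0.983, 0.0], [0.0, 0.0, -1.0]]
ft_force: [0.5, -0.5, -1.5]
width: 0.0354
gripper_force: 40.8
```

Call:
step_arm --pt "0 0 0 0" --pt "0 0 -0.005 0" --pt "0 0 -0.02 0" --pt "0 0 -0.04 0" --pt "0 0 -0.06 0" --pt "0 0 -0.06 0"

```text
t: 28.65
tool_pos: [0.4103, -0.037, 0.0868]
ee_rot: [[-0.983, -0.181, 0.005], [-0.181, 0.983, 0.0], [-0.004, -0.001, -1.0]]
ft_force: [-0.3, -0.8, -0.8]
width: 0.0352
gripper_force: 40.8
```

```bash
python3 - <<'E'
from m import *
to(.6192,-.0902,.085,90)
im,d=grab('side'); save('s4',crop(im,320,150,480,270,5))
E
```

```text
psi 100.4 pos [ 0.4103 -0.037   0.0868] shift [-0.1958 -0.0901  0.0027] turn 10.4 q7 109.0
```

View pics/s4.png

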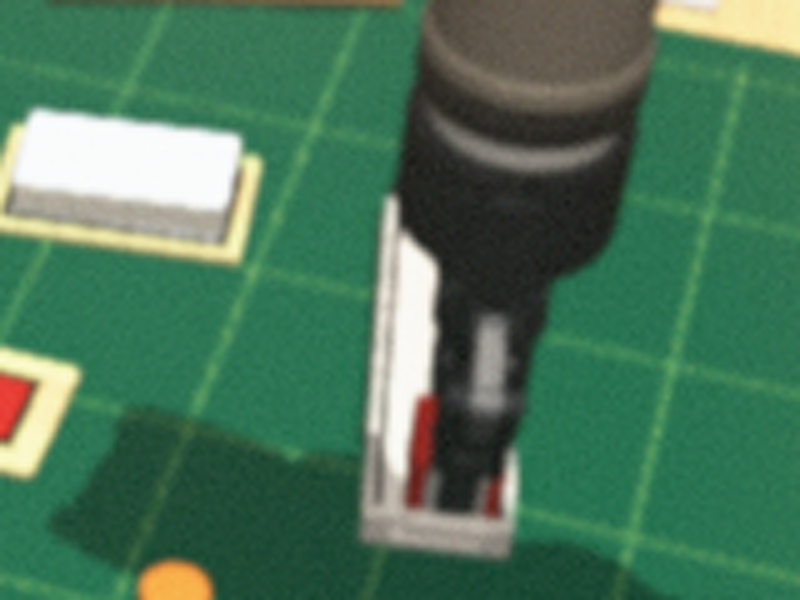

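The stop is out of the track and held in the fingers (red showing at crop (425,460)). The pad lies cleanly on its tile at crop (125,180). Carrying the stop to its tile.

Call:
step_arm --pt "-0.02 -0.009 0 1" --pt "-0.055 -0.025 0 3" --pt "-0.095 -0.044 0 5" --pt "-0.135 -0.062 0 7" --pt "-0.17 -0.078 0 9" --pt "-0.19 -0.0874 0 10.4" --pt "-0.1958 -0.0901 0 10.4" --pt "-0.1958 -0.0901 0 10.4"

```text
t: 29.7
tool_pos: [0.6163, -0.0894, 0.0841]
ee_rot: [[-1.0, -0.002, -0.003], [-0.002, 1.0, 0.0], [0.003, 0.0, -1.0]]
ft_force: [-0.6, -0.0, -1.2]
width: 0.0351
gripper_force: 40.7
```

Call:
step_arm --pt "0 0 0.01 0" --pt "0 0 0.025 0" --pt "0 0 0.04 0" --pt "0 0 0.045 0" --pt "0 0 0.045 0"

```text
t: 30.32
tool_pos: [0.617, -0.0892, 0.0396]
ee_rot: [[-1.0, -0.002, -0.001], [-0.002, 1.0, 0.0], [0.001, 0.0, -1.0]]
ft_force: [-0.5, 0.3, 0.3]
width: 0.0352
gripper_force: 40.7
```

```bash
python3 - <<'E'
from m import *
to(.6192,-.0902,.0252,90)
im,d=grab('side'); save('s5',crop(im,260,180,380,270,5))
E
```

```text
psi 90.1 pos [ 0.617  -0.0892  0.0396] shift [-0.0022 -0.001   0.0144] turn 0.1 q7 109.0
```

View pics/s5.png

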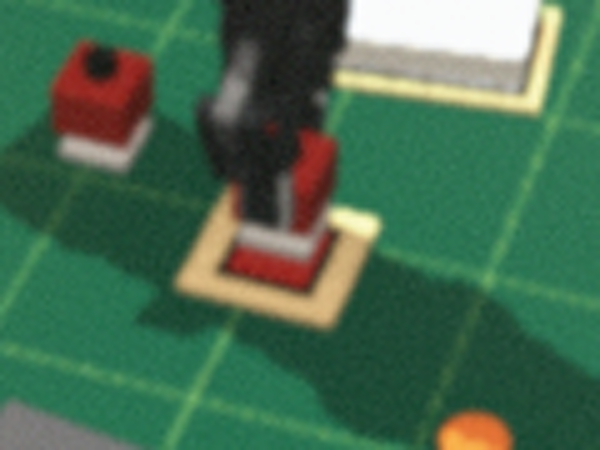

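The stop hangs upright above the red square at crop (285,230). Lowering it and releasing.

Call:
step_arm --pt "-0.001 -0.001 0.005 0" --pt "-0.001 -0.001 0.009 0" --pt "-0.001 -0.001 0.012 0" --pt "-0.001 -0.001 0.0135 0" --pt "-0.001 -0.001 0.0143 0" --pt "-0.001 -0.001 0.0147 0" --pt "-0.001 -0.001 0.0147 0"

```text
t: 31.25
tool_pos: [0.6185, -0.0903, 0.0257]
ee_rot: [[-1.0, -0.002, 0.0], [-0.002, 1.0, 0.0], [-0.0, 0.0, -1.0]]
ft_force: [-0.9, -0.6, -1.2]
width: 0.0347
gripper_force: 40.7
```

Call:
step_arm --pt "0 0 0 0" --pt "0 0 0 0" --pt "0 0 0 0" --pt "0 0 0 0" --pt "0 0 -0.015 0" --pt "0 0 -0.05 0" --pt "0 0 -0.09 0" --pt "0 0 -0.11 0" --claw -1

```text
t: 32.25
tool_pos: [0.6202, -0.0909, 0.1398]
ee_rot: [[-1.0, -0.001, 0.006], [-0.001, 1.0, -0.001], [-0.006, -0.001, -1.0]]
ft_force: [-1.0, 0.0, -0.6]
width: 0.0855
gripper_force: 0.0
```

Call:
step_arm --pt "0.05 0 -0.02 0" --pt "0.1 0 -0.03 0" --pt "0.15 0 -0.03 0" --pt "0.2 0 -0.03 0" --pt "0.22 0 -0.03 0" --pt "0.22 0 -0.03 0"

```text
t: 33.0
tool_pos: [0.3978, -0.0908, 0.1667]
ee_rot: [[-1.0, -0.001, 0.002], [-0.001, 1.0, 0.001], [-0.002, 0.001, -1.0]]
ft_force: [0.4, -0.8, -0.1]
width: 0.0856
gripper_force: 0.0
```

```bash
python3 - <<'E'
from m import *
im,d=grab('top'); M=masks(im); C=cloud('top',d)
r=lambda n,k,b,z: print(n,*rect('top',M[k],b,z))
r('tin','yel',(130,190,195,255),.034); r('pad','white',(395,200,450,278),.024); r('slab','grey',(228,185,285,272),.026); r('stop','red',(320,208,367,255),.047)
P=C.reshape(-1,3)
for n,x,y,z0,z1 in(('tin',.639,.263,.028,.045),('pad',.602,-.244,.018,.04),('slab',.6255,.0806,.02,.04),('stop',.619,-.09,.03,.06)):
    m=(np.hypot(P[:,0]-x,P[:,1]-y)<.08)&(P[:,2]>z0)&(P[:,2]<z1); q=P[m]; b=cv2.minAreaRect((q[:,:2]*1000).astype(np.float32)); print(n,np.round(b[0],1),np.round(b[1],1),round(b[2],1),np.median(q[:,2]).round(4))
save('t9',crop(im,130,150,460,300,2.4))
E
```

```text
tin [635.8 259.8] [42.6 42. ] 1.5
pad [ 601.  -242.7] [99.4 57.3] 8.0
slab [623.   78.5] [ 63.4 132.2] 83.6
stop [615.9 -89.7] [35.8 38. ] 89.7
tin [635.4 261.2] [44.1 44.4] 88.0 0.0333
pad [ 601.5 -243.6] [100.3  53. ] 8.1 0.0237
slab [624.4  80. ] [ 60.2 130.5] 83.7 0.0256
stop [617.4 -90.9] [36.3 34.6] 0.2 0.0469
```

View pics/t9.png

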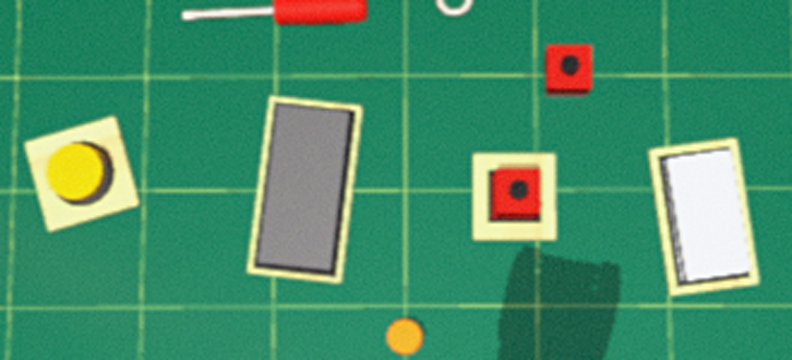

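All four things lie upright at the right heights (tops at 33, 24, 26 and 47 mm) and at most about 4 mm off centre. In the crop the tin is at (75,173), the slab at (305,190), the stop at (515,195) and the pad at (707,215). The arm is clear of everything, so I'm handing in.

```bash
python3 -c "
from station import arm
print(arm.close_job())"
```

```text
the job is handed in; nothing more can be done
None
```

I put the tin, pad, slab and stop each on its own tile, upright and at most about 4 mm off centre by my last camera measurement, and handed the job in at about 33 s; no verdict came back.

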